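# Shift the simulator gear lever into third

### The arm

A 7-joint arm with a two-finger parallel gripper is mounted at the origin on the work surface. World frame = base frame: x ahead of the robot, y to its left, z up, the work surface at z = 0. Lengths are in m, angles in rad, forces in N, time in s.
With the tool pointing down it reaches from about 0.4 to 0.925 m from the base axis. Payload 4.1 kg.
Tool frame: the origin (TCP) lies midway between the tips of the shut fingers; the grasp point (between the pads) lies behind it (r.grasp_offset is the z of the grasp point in the tool frame, in m); z points along the fingers, y is the line along which they close (so a half turn about z gives the same grasp; the last joint's range is limited). The gripper opens to 85 mm and grips with 20 to 120 N. Pads are 22 mm wide; open, the fingers measure 114 mm over their backs; the gripper's body (76 mm by 85 mm) begins 54 mm behind the grasp point. The pads swing forward as they close: fully open they stand 13 mm farther back than shut.
Start: joints at [1.048, 0.398, 0.045, 1.537, -0.019, 1.207, -0.051], TCP at [0.267, -0.593, 0.231] pointing down, gripper open.
Joint ranges: [-2.82, 2.82], [-0.49, 2.23], [-1.37, 1.46], [0, 2.46], [-1.36, 4.5], [0.23, 2], [-2.94, 2.94]. Speed limits (rad/s): [2.57, 2.57, 3.14, 3.14, 3.14, 3.14, 3.14].

### API

Orientations are given as a unit quaternion [x, y, z, w].
In Python, from bench import readout, cams, order, r gives the robot as it stands.
- The arm moves only by the tool send_rows, never from a script. Its arguments are lists of equal length, an entry for each row: "gripper": the closure, from 0 (fully open) to 1 (shut); "translation": the shift along the tool's x, y, z in units of 40 mm (1.0 is 40 mm), a list of three; "turn": the turn about the tool's z in units of 180 degrees (1.0 is 180 degrees). In form: {"gripper": [gripper, ...], "translation": [[dx, dy, dz], ...], "turn": [turn, ...]}. A call has 1 to 12 rows; each row shifts and turns the commanded pose from where the row before left it, along the tool's axes as they then stand; what a row does not reach is not made up. A row lasts 1/12 s, in which the tool goes at most 41.7 mm and 7.16 degrees, less where a joint would pass 70% of its speed; a pose out of reach is approached as far as the arm can. A call with a number of a shift or a turn outside -1 to 1 is refused whole. A call with a gripper value outside its range is refused whole. The fingers move at their own pace and stop on an object; the grip force is fixed at half the most. Time passes only in rows, so rows that do not move let the fingers close. It gives the time, the measured TCP pose, the force, the opening and the grip force at its end, in the units of the state.
- readout.observe(): the state, without advancing time (a new reading comes with each control period).
- cams.grab_frame(name): name is "scene" or "side" or "wrist"; returns a dict with "frame" (400x640x3 uint8, red, green, blue), "intrinsics" (3x3 intrinsics, pixels), "T" (4x4, takes a point from camera to world coordinates). Camera axes: x right, y up, looking along -z (the intrinsics and any distortion apply to the point x, -y, -z); pixel columns grow to the right and rows downward; lengths in m; the calibration is good to about 2 mm. The wrist camera is an equidistant fisheye: a pixel r from the principal point sees the ray r / f radians off the axis. A picture is of the moment at which its call begins. There is no depth.
- order.job_done(): hands the job in; it is judged then, once.
The state is a dict: "t": time; "joint_positions": joint angles; "qvel": joint speeds; "joint_efforts": joint torques, N m; "ee_pos": TCP position; "eef_rot": TCP orientation; "force": force on the tool from outside, world axes, zero at the start; "moment": the same for the moment, N m; "gripper_width": finger opening in m; "grip_force": force on a finger pad.
Only numpy, scipy, OpenCV 4.12 (cv2) and the standard library are available. Lean on these libraries where they do the work, as an engineer would, in place of code of your own. Each camera call takes 0.05 s, during which the arm holds its last target. There are 200 camera calls.

### The job

The gearshift unit of a driving-school simulator stands on the bench for a sensor check, its lever left somewhere in the left-hand column of the gate (first gear forward, second gear back). Shift it into third the way a driver would: to neutral, across to the middle column, then forward until it is fully home, without putting it in fourth, fifth or sixth on the way. Push the lever with the fingers only, never taking it between them and never forcing it hard against the gate, leave it there and do not disturb the other things on the bench.

Things in the scene. Friction and masses are not known exactly. Their poses are not given: they have to be found in the camera images.
- shifter: Gearshift unit, bolted down. Dark steel base plate 230 (x) x 170 (y) x 8 mm, an open grey frame 120 x 114 mm with a green circuit board on its right flank, a steel gate plate 132 x 120 x 5 mm on top. Origin: on the bench, under the centre of the base plate and the lever's pivot. +x is forward (away from the robot), +y left, z up; turned up to 20 degrees from the robot's axes.
- gate_centre (a point): Centre of the gate, 105 mm above the bench at the top of the gate plate; axes as the shifter's. Neutral channel 14 mm wide along y through this point; three columns 14 mm wide along x at y = +20 mm (first forward, second back), 0 (third forward, fourth back) and -20 mm (fifth, sixth), parted by 6 mm tongues with rounded ends. Above the plate all is free but for the lever.
- gear_lever: The lever: black ball knob 42 mm in diameter on a steel rod 10 mm in diameter. Origin: centre of the ball, 165 mm up the rod from the pivot, which lies 45 mm above the shifter's origin; z along the rod, leaning with it. The ball's centre is 210 mm above the bench when upright, up to 18 mm lower when leaning. A neck narrows from the ball to 17 mm at 31 mm below its centre.
- lever_across (a joint): Sideways lean, rad: 0 in the middle column, about +0.335 in the left, -0.335 in the right one; changes only in neutral. Ball centre from the pivot in the shifter's axes: x = 165 sin(fore), y = 165 cos(fore) sin(across), z = 165 cos(fore) cos(across) mm. Friction holds the lever where it is left; about 4 N at the ball moves it. It enters a slot if within 0.03 rad; up to 0.06 the rounded tongues guide it in.
- lever_fore (a joint): Fore-and-aft lean, rad: 0 in neutral, positive forward; a gear is fully home against the end of its slot at about 0.31 (forward) or -0.31 (back), 0.015 less in the outer columns. Off by up to about 0.03 rad it still passes across in neutral. Held by friction: about 4 N at the ball moves it, no spring.
- mug: White mug, 82 mm across, 95 mm tall, loose, to the left of the work; origin at the centre of its underside.
- probe: Yellow hand-held probe box, 66 x 158 x 30 mm, loose, lying to the right of the work; origin at the centre of its underside.
- multimeter: Grey hand-held multimeter, 178 x 84 x 36 mm, loose, lying to the left of the work; origin at the centre of its underside.
- solder_reel: White and grey reel of solder, 54 mm across, 50 mm tall, loose, standing beside the unit; origin at the centre of its underside.
- eyepiece_ring: Black ring 42 mm across, 22 mm tall, loose, lying beside the unit; origin at the centre of its underside.
- screwdriver: Screwdriver with a red handle, 190 mm long, loose, lying beside the unit, its length along its x; origin on the bench under its middle.
- spare_knob: Spare black gear knob, 44 mm across, 53 mm tall, loose, standing on the bench beside the unit (not on the lever); origin at the centre of its underside.
- flux_bottle: Clear bottle with a black cap, 48 mm across, 110 mm tall, loose, standing beside the unit; origin at the centre of its underside.

How it is judged:
By the outcome, as a careful person would: the job done as asked, in the order asked, and still so for the second after the job is handed in, with the robot touching nothing.
It also fails if it takes over 54 s, if anything falls off the work surface, if the arm or the gripper's body presses on something with over 40 N, if the wrist force passes 120 N, or if a joint passes its speed limit or range.

## Working session

There is one attempt and no reset: what is moved stays moved. The work goes in short steps, Python scripts to look and compute and a tool call to move; the robot and the scene stay as the last step left them, time stands still between calls to the robot, and variables do not carry over. Pictures are saved under pics/ and viewed, at most 10 in all, crops included, and the job is handed in when it is done.

Besides the shell and the picture viewer there is one more tool, called after "Emit:" by a JSON object that holds its "fn" and its "kwargs", one argument or row to a line. send_rows: Moves the arm, as the interface text tells. Shifts and turns lie within -1 to 1; 1 stands for 40 mm of shift or 180 degrees of turn. Its arguments: {"type":"object","properties":{"gripper":{"type":"array"},"translation":{"type":"array"},"turn":{"type":"array"}},"required":["gripper","translation","turn"]}

```bash
mkdir -p pics; ls; python3 - <<'E'
from bench import readout, cams, order, r
import cv2, numpy as np
s=readout.observe(); print({k:np.round(v,3) for k,v in s.items()}, r.grasp_offset)
for n in ("scene","side"):
    d=cams.grab_frame(n); cv2.imwrite(f"pics/{n}0.png",d["frame"][:,:,::-1]); print(n,d["intrinsics"].round(1).tolist(),d["T"].round(3).tolist(),[k for k in d])
E
```

```text
pics
{'t': np.float64(0.0), 'joint_positions': array([ 1.048,  0.399,  0.045,  1.538, -0.019,  1.207, -0.051]), 'qvel': array([ 0.   ,  0.001,  0.   , -0.001,  0.   ,  0.   ,  0.001]), 'joint_efforts': array([-0.0000e+00, -4.7510e+01,  1.3650e+00, -2.5422e+01,  1.2000e-02,
        9.0000e-03, -0.0000e+00]), 'ee_pos': array([ 0.267, -0.592,  0.23 ]), 'eef_rot': array([ 0.978,  0.21 , -0.   , -0.001]), 'force': array([0.989, 1.174, 0.114]), 'moment': array([0.025, 0.008, 0.047]), 'grip_force': np.float64(0.0), 'gripper_width': np.float64(0.085)} -0.0187
scene [[457.5, 0.0, 318.5], [0.0, 457.5, 205.2], [0.0, 0.0, 1.0]] [[0.679, -0.566, 0.467, 1.139], [0.734, 0.539, -0.415, -0.556], [-0.016, 0.624, 0.781, 1.177], [0.0, 0.0, 0.0, 1.0]] ['frame', 'intrinsics', 'T']
side [[457.4, 0.0, 324.2], [0.0, 457.4, 202.1], [0.0, 0.0, 1.0]] [[-0.896, 0.282, -0.343, 0.045], [-0.444, -0.602, 0.664, 0.888], [-0.019, 0.747, 0.664, 1.053], [0.0, 0.0, 0.0, 1.0]] ['frame', 'intrinsics', 'T']
```

View pics/scene0.png

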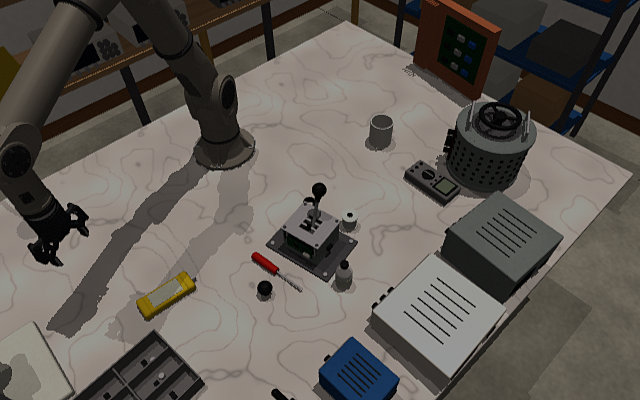

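View pics/side0.png

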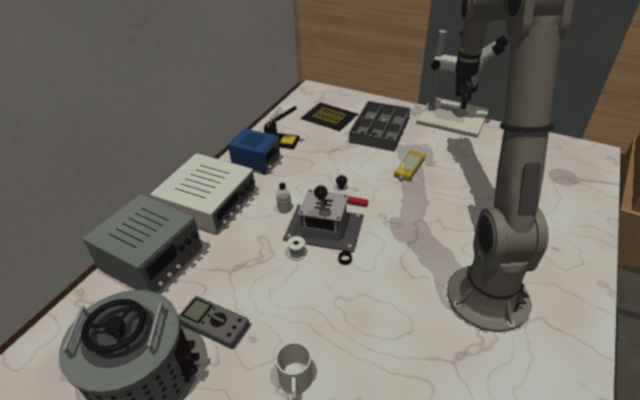

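The scene view shows the unit near (312,235) with its ball at (319,190). In the side view the unit is at (325,220) and the ball at (321,192). I'll enlarge both.

```bash
python3 - <<'E'
import cv2, numpy as np
a=cv2.imread("pics/scene0.png")[170:290,255:365]; b=cv2.imread("pics/side0.png")[175:265,275:375]
a=cv2.resize(a,None,fx=5,fy=5,interpolation=cv2.INTER_CUBIC)[:600,:400*2]
b=cv2.resize(b,None,fx=6,fy=6,interpolation=cv2.INTER_CUBIC)
cv2.imwrite("pics/a.png",cv2.convertScaleAbs(a,alpha=1.6)); cv2.imwrite("pics/b.png",cv2.convertScaleAbs(b,alpha=1.6))
E
```

```text
(no output)
```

View pics/a.png

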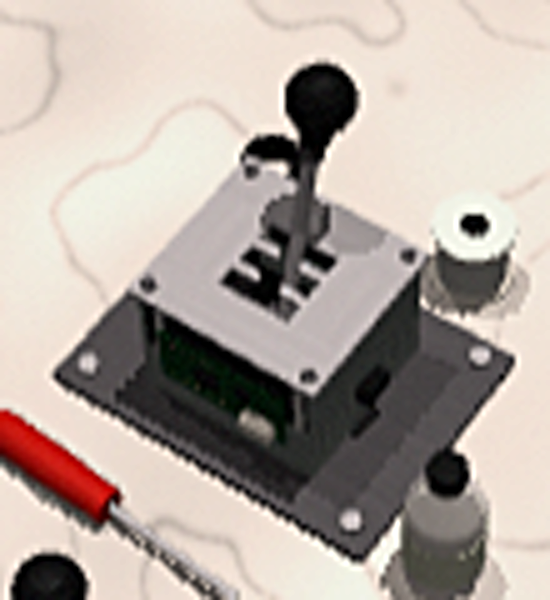

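View pics/b.png

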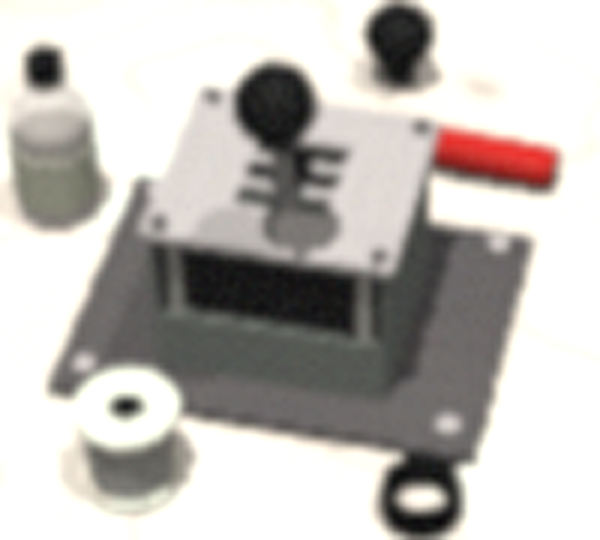

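In the crops, the four gate-plate screws in scene are at about (251,172), (409,255), (309,376) and (149,285), with the ball at (321,99). In side they are at (212,97), (421,127), (379,257) and (158,222), with the ball at (276,104).

```bash
cat > h.py <<'E'
import numpy as np, cv2
from bench import cams
def ray(d,u,v):
    K,T=d["intrinsics"],d["T"]; p=np.array([(u-K[0,2])/K[0,0],-(v-K[1,2])/K[1,1],-1]); q=T[:3,:3]@p
    return T[:3,3],q/np.linalg.norm(q)
def plane(d,u,v,z):
    o,q=ray(d,u,v); return o+q*(z-o[2])/q[2]
def cross(a,b):
    A=sum(np.eye(3)-np.outer(q,q) for o,q in (a,b)); B=sum((np.eye(3)-np.outer(q,q))@o for o,q in (a,b))
    X=np.linalg.solve(A,B); return X,[np.linalg.norm(np.cross(X-o,q)) for o,q in (a,b)]
E
python3 - <<'E'
from h import *
D={n:cams.grab_frame(n) for n in("scene","side")}
cr={"scene":(5,255,170,[(251,172),(409,255),(309,376),(149,285)],(321,99)),"side":(6,275,175,[(158,222),(212,97),(421,127),(379,257)],(276,104))}
R=[];B=[]
for n,(s,x,y,pts,b) in cr.items():
    f=lambda p:((p[0]+.5)/s-.5+x,(p[1]+.5)/s-.5+y)
    P=np.array([plane(D[n],*f(p),.105) for p in pts]); print(n,P.round(4).tolist(),P.mean(0).round(4))
    B.append(ray(D[n],*f(b))); R.append([ray(D[n],*f(p)) for p in pts])
    # refine the ball by dark-mask min enclosing circle
    g=D[n]["frame"].max(2); u,v=map(int,f(b)); m=np.zeros_like(g); m[v-10:v+11,u-10:u+11]=(g[v-10:v+11,u-10:u+11]<45)*255
    c=max(cv2.findContours(m,0,1)[0],key=cv2.contourArea); print(f(b),cv2.minEnclosingCircle(c),cv2.boundingRect(c))
print("ball",cross(*B))
S=D["side"]
for i in range(4):
    e=[cross(R[0][i],R[1][j]) for j in range(4)]; k=min(range(4),key=lambda j:e[j][1][0]+abs(e[j][0][2]-.105)); print(i,k,e[k][0].round(4),np.round(e[k][1],4))
E
```

```text
scene [[0.4668, -0.0139, 0.105], [0.5768, 0.0116, 0.105], [0.5988, -0.0881, 0.105], [0.4887, -0.1127, 0.105]] [ 0.5328 -0.0508  0.105 ]
(318.8, 189.4) ((318.2105407714844, 191.07894897460938), 8.547059059143066) (312, 183, 14, 17)
side [[0.5797, 0.0086, 0.105], [0.6006, -0.0904, 0.105], [0.4892, -0.1155, 0.105], [0.467, -0.0159, 0.105]] [ 0.5341 -0.0533  0.105 ]
(320.5833333333333, 191.91666666666666) ((322.0, 194.0), 8.062357902526855) (315, 187, 13, 15)
ball (array([0.5143887 , 0.00073398, 0.20112076]), [np.float64(0.0005187467859776754), np.float64(0.0005187467859778629)])
0 3 [ 0.4669 -0.0146  0.1059] [0.0005 0.0005]
1 0 [0.5782 0.0105 0.1073] [0.0003 0.0003]
2 1 [ 0.5997 -0.0888  0.1066] [0. 0.]
3 2 [ 0.4889 -0.1136  0.1064] [0.0006 0.0006]
```

Triangulated, the gate centre is about (0.5335, -0.052) with a yaw of 12.65°. In shifter axes the ball is at (-7, +55) mm, so the lever is in the left column slightly back of neutral (fore about -0.04). First I'll shut the fingers, align the tool with the shifter and approach behind the ball.

Emit:
{"fn": "send_rows", "kwargs": {
  "gripper": [1,1,1,1,1,1,1,1,1,1,1,1],
  "translation": [
    [0,0,-0.2],
    [0,0,-0.2],
    [0.3,-0.5,0],
    [0.3,-0.5,0],
    [0.3,-0.5,0],
    [0.3,-0.5,0],
    [0.3,-0.5,0],
    [0.3,-0.5,0],
    [0.3,-0.5,0],
    [0.3,-0.5,0],
    [0.3,-0.5,0],
    [0.3,-0.5,0]
  ],
  "turn": [0.032,0.032,0,0,0,0,0,0,0,0,0,0]
}}

```text
t: 1.2
ee_pos: [0.3403, -0.3697, 0.2472]
eef_rot: [0.994, 0.111, -0.0, 0.0]
force: [0.1, 1.1, 0.3]
gripper_width: 0.0
grip_force: 0.0
```

```bash
cat >> h.py <<'E'
from bench import readout
from scipy.spatial.transform import Rotation as Ro
C=np.array([.5335,-.0517]); Y=np.radians(12.65); E=np.array([[np.cos(Y),np.sin(Y)],[-np.sin(Y),np.cos(Y)]])
def st():
    s=readout.observe(); M=Ro.from_quat(s["eef_rot"]).as_matrix(); f=s["force"]
    print("t",round(float(s["t"]),2),"shifter xy mm",(E@(s["ee_pos"][:2]-C)*1e3).round(1),"z",round(s["ee_pos"][2]*1e3,1),"toolx deg",np.degrees(np.arctan2(M[1,0],M[0,0])).round(2),"F sh",(E@f[:2]).round(1),f[2].round(1),"w",round(float(s["gripper_width"]),4))
    return s
def ball(x,y,name=None):
    """ball seen near the expected shifter x,y (mm): dark blob around the projection"""
    out=[]
    w=np.r_[C+E.T@(np.array([x,y])/1e3), .045+np.sqrt(.165**2-(x*x+y*y)/1e6)]
    for n in("scene","side"):
        d=cams.grab_frame(n)
        if name: cv2.imwrite(f"pics/{name}_{n}.png",d["frame"][:,:,::-1])
        p=np.linalg.inv(d["T"])@np.r_[w,1]; K=d["intrinsics"]
        out.append((K[0,0]*p[0]/-p[2]+K[0,2],K[1,1]*-p[1]/-p[2]+K[1,2]))
    return out
E
python3 -c "
from h import *
st()"
```

```text
t 1.2 shifter xy mm [-258.2 -268. ] z 247.2 toolx deg 12.77 F sh [0.3 1. ] 0.3 w 0.0
```

Emit:
{"fn": "send_rows", "kwargs": {
  "gripper": [1,1,1,1,1,1,1,1,1,1,1,1],
  "translation": [
    [0.4,-0.65,0],
    [0.4,-0.65,0],
    [0.4,-0.65,0],
    [0.4,-0.65,0],
    [0.4,-0.65,0],
    [0.4,-0.65,0],
    [0.4,-0.65,0],
    [0.4,-0.65,0],
    [0.4,-0.65,0],
    [0.4,-0.65,0],
    [0.4,-0.65,0],
    [0,0,0]
  ],
  "turn": [0,0,0,0,0,0,0,0,0,0,0,0]
}}

```text
t: 2.2
ee_pos: [0.4503, -0.0463, 0.2477]
eef_rot: [0.993, 0.116, 0.001, -0.001]
force: [0.0, 0.4, -0.7]
gripper_width: 0.0001
grip_force: 0.0
```

```bash
python3 -c "
from h import *
st()"
```

```text
t 2.2 shifter xy mm [-80.   23.5] z 247.7 toolx deg 13.33 F sh [0.1 0.3] -0.7 w 0.0001
```

Emit:
{"fn": "send_rows", "kwargs": {
  "gripper": [1,1,1,1,1,1,1,1,1,1],
  "translation": [
    [0.1,-0.2,0],
    [0.1,-0.2,0],
    [0.1,-0.2,0],
    [0.1,-0.2,0],
    [0,0,0.34],
    [0,0,0.34],
    [0,0,0.34],
    [0,0,0.34],
    [0,0,0],
    [0,0,0]
  ],
  "turn": [0,0,0,0,0,0,0,0,0,0]
}}

```text
t: 3.03
ee_pos: [0.4568, -0.0184, 0.1926]
eef_rot: [0.994, 0.111, -0.001, -0.0]
force: [0.1, -0.4, 0.5]
gripper_width: 0.0004
grip_force: 0.0
```

```bash
python3 -c "
from h import *
st()
for n,c in (('scene',(255,130,110,160)),('side',(265,120,140,150))):
    f=cams.grab_frame(n)['frame'][:,:,::-1]; x,y,w,h=c
    cv2.imwrite('pics/c_'+n+'.png',cv2.convertScaleAbs(cv2.resize(f[y:y+h,x:x+w],None,fx=3.6,fy=3.6,interpolation=cv2.INTER_CUBIC),alpha=1.7))
a=cv2.imread('pics/c_scene.png');b=cv2.imread('pics/c_side.png')[:, :400]
b=np.vstack([b,np.zeros((a.shape[0]-b.shape[0],400,3),np.uint8)]); cv2.imwrite('pics/c.png',np.hstack([a,b]))
"
```

```text
t 3.03 shifter xy mm [-67.6  49.3] z 192.6 toolx deg 12.74 F sh [ 0.  -0.4] 0.5 w 0.0004
```

View pics/c.png

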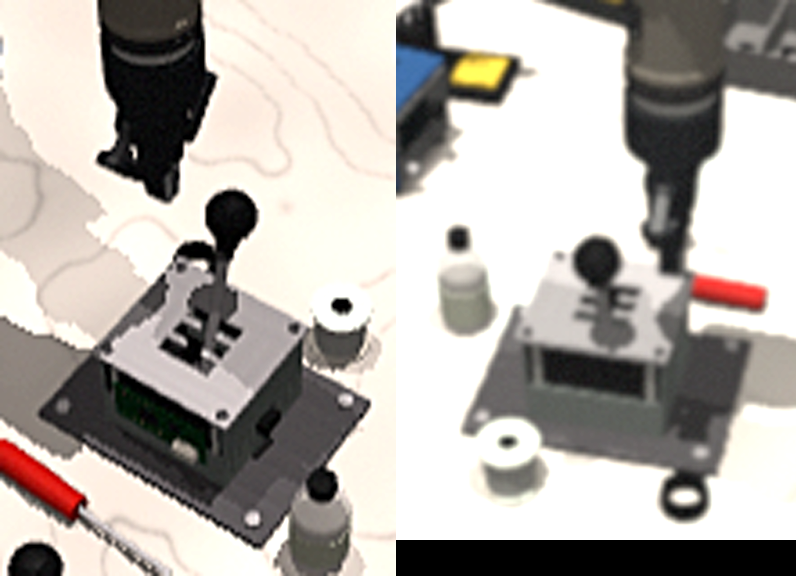

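The fingers (scene crop, tip about (165,190)) stand behind the ball (231,215) with a clear gap. I'll advance gently until the force shows contact.

Emit:
{"fn": "send_rows", "kwargs": {
  "gripper": [1,1,1,1,1,1,1,1],
  "translation": [
    [0.12,-0.05,0],
    [0.12,-0.05,0],
    [0.12,-0.05,0],
    [0.12,0,0],
    [0.06,0,0],
    [0,0,0],
    [0,0,0],
    [0,0,0]
  ],
  "turn": [0,0,0,0,0,0,0,0]
}}

```text
t: 3.8
ee_pos: [0.4767, -0.0079, 0.1928]
eef_rot: [0.994, 0.111, -0.0, 0.0]
force: [-0.5, -0.7, 0.0]
gripper_width: 0.0002
grip_force: 0.0
```

Emit:
{"fn": "send_rows", "kwargs": {
  "gripper": [1,1,1],
  "translation": [
    [0.06,0,0],
    [0,0,0],
    [0,0,0]
  ],
  "turn": [0,0,0]
}}

```text
t: 4.05
ee_pos: [0.4793, -0.0073, 0.1929]
eef_rot: [0.994, 0.111, 0.0, 0.0]
force: [-0.3, 0.3, 0.4]
gripper_width: 0.0
grip_force: 0.0
```

Emit:
{"fn": "send_rows", "kwargs": {
  "gripper": [1,1,1],
  "translation": [
    [0.06,0,0],
    [0,0,0],
    [0,0,0]
  ],
  "turn": [0,0,0]
}}

```text
t: 4.3
ee_pos: [0.4817, -0.0067, 0.1929]
eef_rot: [0.994, 0.111, 0.0, 0.0]
force: [-0.2, 0.7, 0.2]
gripper_width: 0.0002
grip_force: 0.0
```

Emit:
{"fn": "send_rows", "kwargs": {
  "gripper": [1,1,1],
  "translation": [
    [0.06,0,0],
    [0,0,0],
    [0,0,0]
  ],
  "turn": [0,0,0]
}}

```text
t: 4.55
ee_pos: [0.4838, -0.0062, 0.1928]
eef_rot: [0.994, 0.111, -0.0, 0.0]
force: [-1.8, -0.5, 0.8]
gripper_width: 0.0002
grip_force: 0.3
```

```bash
python3 -c "
from h import *
st()"
```

```text
t 4.55 shifter xy mm [-38.6  55.3] z 192.8 toolx deg 12.76 F sh [-1.8 -0.1] 0.8 w 0.0002
```

Contact comes at TCP x of about -39 mm, as predicted. The push to neutral is about 7 mm.

Emit:
{"fn": "send_rows", "kwargs": {
  "gripper": [1,1,1,1,1],
  "translation": [
    [0.06,0,0],
    [0.06,0,0],
    [0.05,0,0],
    [0,0,0],
    [0,0,0]
  ],
  "turn": [0,0,0,0,0]
}}

```text
t: 4.97
ee_pos: [0.4903, -0.0046, 0.1928]
eef_rot: [0.994, 0.111, -0.0, -0.0]
force: [-3.4, -0.7, 2.1]
gripper_width: -0.0003
grip_force: 1.9
```

```bash
python3 -c "
from h import *
st()"
```

```text
t 4.97 shifter xy mm [-31.8  55.4] z 192.8 toolx deg 12.77 F sh [-3.5  0.1] 2.1 w -0.0003
```

Emit:
{"fn": "send_rows", "kwargs": {
  "gripper": [1,1,1,1,1,1,1,1,1,1],
  "translation": [
    [-0.2,0,0],
    [-0.4,0,0],
    [-0.4,0,0],
    [0,-0.5,0],
    [0,-0.5,0],
    [0,-0.5,0],
    [0,0,0],
    [0,0,0],
    [0,0,0],
    [0,0,0]
  ],
  "turn": [0,0,0,0,0,0,0,0,0,0]
}}

```text
t: 5.8
ee_pos: [0.4387, 0.044, 0.1929]
eef_rot: [0.994, 0.11, 0.0, 0.0]
force: [0.3, 0.4, -0.6]
gripper_width: -0.0
grip_force: 0.0
```

```bash
cat >> h.py <<'E'
def find(x,y,name):
    px=ball(x,y,name); R=[];c0=[]
    for n,(u,v) in zip(("scene","side"),px):
        d=cams.grab_frame(n); f=d["frame"].max(2); g=cv2.resize(f,None,fx=4,fy=4,interpolation=cv2.INTER_CUBIC)
        U,V=int(4*u),int(4*v); k=70; w=g[V-k:V+k,U-k:U+k]
        h=cv2.HoughCircles(cv2.GaussianBlur(w,(5,5),1),cv2.HOUGH_GRADIENT,1,10,param1=80,param2=12,minRadius=24,maxRadius=36)
        h=h[0] if h is not None else np.zeros((0,3))
        h=min(h,key=lambda c:np.hypot(c[0]-k,c[1]-k)); c=((U-k+h[0]+.5)/4-.5,(V-k+h[1]+.5)/4-.5); print(n,"exp",np.round((u,v),1),"got",np.round(c,1),"r",h[2]/4)
        R.append(ray(d,*c))
    X,e=cross(*R); b=E@(X[:2]-C)*1e3; print("ball sh",b.round(1),"z",X[2].round(4),"miss",np.round(e[0],4)); return b
E
python3 -c "
from h import *
st(); find(0,54,'d')"
```

```text
t 5.8 shifter xy mm [-71.5 114.2] z 192.9 toolx deg 12.67 F sh [0.4 0.3] -0.6 w -0.0
scene exp [320.5 190.8] got [320.  190.5] r 7.2
side exp [318.1 191.4] got [318.2 192. ] r 6.975
ball sh [-1.4 55.1] z 0.1999 miss 0.0008
```

The ball now reads (-1.4, 55), which is neutral. Next I'll go round to its left side.

Emit:
{"fn": "send_rows", "kwargs": {
  "gripper": [1,1,1,1,1,1,1,1],
  "translation": [
    [0.45,0,0],
    [0.45,0,0],
    [0.45,0,0],
    [0.43,0,0],
    [0,0.15,0],
    [0,0.15,0],
    [0,0,0],
    [0,0,0]
  ],
  "turn": [0,0,0,0,0,0,0,0]
}}

```text
t: 6.67
ee_pos: [0.5095, 0.0479, 0.1926]
eef_rot: [0.994, 0.11, -0.001, 0.0]
force: [0.1, 0.7, -0.3]
gripper_width: 0.0001
grip_force: 0.0
```

```bash
python3 -c "
from h import *
st()"
```

```text
t 6.67 shifter xy mm [ -1.6 102.4] z 192.6 toolx deg 12.66 F sh [0.2 0.7] -0.3 w 0.0001
```

Emit:
{"fn": "send_rows", "kwargs": {
  "gripper": [1,1,1,1],
  "translation": [
    [0,0.1,0],
    [0,0.05,0],
    [0,0.05,0],
    [0,0,0]
  ],
  "turn": [0,0,0,0]
}}

```text
t: 7.0
ee_pos: [0.5121, 0.0406, 0.193]
eef_rot: [0.994, 0.111, 0.0, 0.0]
force: [-1.2, -0.4, -0.4]
gripper_width: -0.0001
grip_force: 0.0
```

Emit:
{"fn": "send_rows", "kwargs": {
  "gripper": [1,1,1,1],
  "translation": [
    [0,0.06,0],
    [0,0.06,0],
    [0,0,0],
    [0,0,0]
  ],
  "turn": [0,0,0,0]
}}

```text
t: 7.33
ee_pos: [0.5132, 0.0365, 0.1929]
eef_rot: [0.994, 0.111, 0.0, 0.0]
force: [-0.7, 0.6, -0.5]
gripper_width: 0.0002
grip_force: 0.0
```

```bash
python3 -c "
from h import *
st()"
```

```text
t 7.33 shifter xy mm [-0.5 90.5] z 192.9 toolx deg 12.75 F sh [-0.5  0.7] -0.5 w 0.0002
```

Emit:
{"fn": "send_rows", "kwargs": {
  "gripper": [1,1,1,1],
  "translation": [
    [0,0.06,0],
    [0,0.06,0],
    [0,0,0],
    [0,0,0]
  ],
  "turn": [0,0,0,0]
}}

```text
t: 7.67
ee_pos: [0.5142, 0.0342, 0.1934]
eef_rot: [0.994, 0.112, 0.0, -0.001]
force: [-1.8, 4.5, 3.0]
gripper_width: -0.0002
grip_force: 2.7
```

Emit:
{"fn": "send_rows", "kwargs": {
  "gripper": [1,1,1,1,1,1,1,1,1,1,1,1],
  "translation": [
    [0,0.06,0],
    [0,0.08,0],
    [0,0.08,0],
    [0,0.08,0],
    [0,0.08,0],
    [0,0.08,0],
    [0,0.08,0],
    [0,0.08,0],
    [0,0.08,0],
    [0,0.06,0],
    [0,0,0],
    [0,0,0]
  ],
  "turn": [0,0,0,0,0,0,0,0,0,0,0,0]
}}

```text
t: 8.67
ee_pos: [0.5217, 0.0039, 0.1937]
eef_rot: [0.994, 0.112, 0.001, -0.001]
force: [-0.3, 4.6, 4.6]
gripper_width: 0.0
grip_force: 2.5
```

```bash
python3 -c "
from h import *
s=st(); y=(E@(s['ee_pos'][:2]-C)*1e3)[1]; find(0,y-35.5,'e')"
```

```text
t 8.67 shifter xy mm [ 0.7 56.8] z 193.7 toolx deg 12.83 F sh [0.7 4.6] 4.6 w 0.0
scene exp [313.7 196.5] got [313. 196.] r 7.7
side exp [320.8 182.3] got [319.  181.8] r 8.85
ball sh [ 2.  20.9] z 0.2112 miss 0.0034
```

Emit:
{"fn": "send_rows", "kwargs": {
  "gripper": [1,1,1,1,1,1,1,1,1],
  "translation": [
    [0,0.08,0],
    [0,0.08,0],
    [0,0.08,0],
    [0,0.08,0],
    [0,0.08,0],
    [0,0.06,0],
    [0,0.03,0],
    [0,0,0],
    [0,0,0]
  ],
  "turn": [0,0,0,0,0,0,0,0,0]
}}

```text
t: 9.62
ee_pos: [0.5252, -0.0175, 0.1927]
eef_rot: [0.994, 0.111, -0.0, 0.0]
force: [0.1, 2.2, 1.2]
gripper_width: -0.0001
grip_force: 1.3
```

```bash
python3 -c "
from h import *
st()"
```

```text
t 9.62 shifter xy mm [-0.6 35.2] z 192.7 toolx deg 12.74 F sh [0.5 2.1] 1.2 w -0.0001
```

Emit:
{"fn": "send_rows", "kwargs": {
  "gripper": [1,1,1,1,1,1],
  "translation": [
    [0,-0.2,0],
    [0,-0.4,0],
    [0,-0.4,0],
    [0,-0.4,0],
    [0,0,0],
    [0,0,0]
  ],
  "turn": [0,0,0,0,0,0]
}}

```text
t: 10.12
ee_pos: [0.5123, 0.0374, 0.1924]
eef_rot: [0.994, 0.112, -0.001, 0.001]
force: [1.3, 0.1, 0.1]
gripper_width: 0.0005
grip_force: 0.0
```

```bash
python3 -c "
from h import *
st(); find(0,0,'f')
for n,c in (('scene',(255,130,110,160)),('side',(265,120,110,160))):
    f=cv2.imread('pics/f_'+n+'.png'); x,y,w,h=c
    cv2.imwrite('pics/c_'+n+'.png',cv2.convertScaleAbs(cv2.resize(f[y:y+h,x:x+w],None,fx=3.6,fy=3.6,interpolation=cv2.INTER_CUBIC),alpha=1.7))
cv2.imwrite('pics/f.png',np.hstack([cv2.imread('pics/c_scene.png'),cv2.imread('pics/c_side.png')]))
"
```

```text
t 10.12 shifter xy mm [-1.2 91.6] z 192.4 toolx deg 12.86 F sh [ 1.3 -0.2] 0.1 w 0.0005
scene exp [309.2 201.2] got [308.8 201. ] r 7.7
side exp [322.5 177.5] got [322.5 177.8] r 7.35
ball sh [-0.8  0.2] z 0.2096 miss 0.0008
```

View pics/f.png

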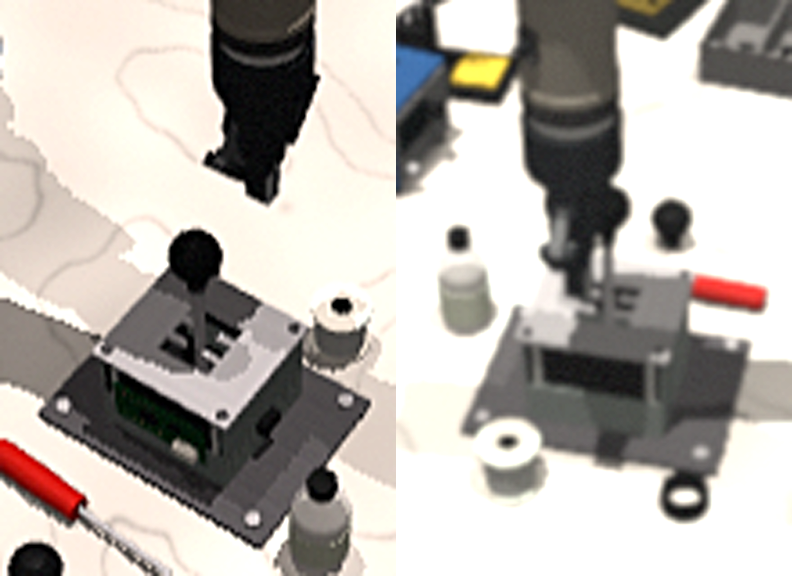

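The lever now stands upright in the middle column (ball at (195,258) in the left panel), measured at (-0.8, 0.2) mm. I'll go round behind it.

Emit:
{"fn": "send_rows", "kwargs": {
  "gripper": [1,1,1,1,1,1,1,1,1,1,1],
  "translation": [
    [-0.44,0,0],
    [-0.44,0,0],
    [-0.44,0,0],
    [-0.44,0,0],
    [0,0.46,0],
    [0,0.46,0],
    [0,0.46,0],
    [0,0.46,0],
    [0,0.46,0],
    [0,0,0],
    [0,0,0]
  ],
  "turn": [0,0,0,0,0,0,0,0,0,0,0]
}}

```text
t: 11.23
ee_pos: [0.4645, -0.0689, 0.1927]
eef_rot: [0.994, 0.109, -0.0, -0.0]
force: [-0.4, -0.3, 0.4]
gripper_width: 0.0
grip_force: 0.0
```

```bash
python3 -c "
from h import *
st()"
```

```text
t 11.23 shifter xy mm [-71.1  -1.7] z 192.7 toolx deg 12.57 F sh [-0.4 -0.2] 0.4 w 0.0
```

Emit:
{"fn": "send_rows", "kwargs": {
  "gripper": [1,1,1,1,1,1,1,1,1,1],
  "translation": [
    [0.2,-0.04,0],
    [0.25,0,0],
    [0.25,0,0],
    [0.15,0,0],
    [0.08,0,0],
    [0.08,0,0],
    [0.08,0,0],
    [0.08,0,0],
    [0,0,0],
    [0,0,0]
  ],
  "turn": [0,0,0,0,0,0,0,0,0,0]
}}

```text
t: 12.07
ee_pos: [0.5096, -0.0555, 0.1927]
eef_rot: [0.994, 0.111, -0.0, -0.0]
force: [-2.5, 0.2, 0.3]
gripper_width: 0.0001
grip_force: 1.5
```

```bash
python3 -c "
from h import *
st()"
```

```text
t 12.07 shifter xy mm [-24.1   1.5] z 192.7 toolx deg 12.77 F sh [-2.4  0.8] 0.3 w 0.0001
```

Emit:
{"fn": "send_rows", "kwargs": {
  "gripper": [1,1,1,1,1,1,1,1,1,1,1,1],
  "translation": [
    [0.08,0,0],
    [0.08,0,0],
    [0.08,0,0],
    [0.08,0,0],
    [0.08,0,0],
    [0.08,0,0],
    [0.08,0,0],
    [0.08,0,0],
    [0.08,0,0],
    [0.05,0,0],
    [0,0,0],
    [0,0,0]
  ],
  "turn": [0,0,0,0,0,0,0,0,0,0,0,0]
}}

```text
t: 13.07
ee_pos: [0.5398, -0.0489, 0.1924]
eef_rot: [0.994, 0.111, -0.0, -0.0]
force: [-2.8, -0.0, -2.4]
gripper_width: -0.0001
grip_force: 1.3
```

```bash
python3 -c "
from h import *
st()"
```

```text
t 13.07 shifter xy mm [6.8 1.4] z 192.4 toolx deg 12.77 F sh [-2.7  0.6] -2.4 w -0.0001
```

It moves freely at about 3 N, so it's in the third slot. I'll close the last 11 mm slowly and watch the force.

Emit:
{"fn": "send_rows", "kwargs": {
  "gripper": [1,1,1,1,1,1],
  "translation": [
    [0.06,0,0],
    [0.06,0,0],
    [0.06,0,0],
    [0.04,0,0],
    [0,0,0],
    [0,0,0]
  ],
  "turn": [0,0,0,0,0,0]
}}

```text
t: 13.57
ee_pos: [0.5487, -0.0469, 0.1929]
eef_rot: [0.994, 0.111, 0.0, 0.0]
force: [-3.2, -0.3, -2.5]
gripper_width: -0.0001
grip_force: 1.6
```

Emit:
{"fn": "send_rows", "kwargs": {
  "gripper": [1,1,1],
  "translation": [
    [0.03,0,0],
    [0,0,0],
    [0,0,0]
  ],
  "turn": [0,0,0]
}}

```text
t: 13.82
ee_pos: [0.5498, -0.0467, 0.193]
eef_rot: [0.994, 0.111, 0.0, 0.0]
force: [-3.3, -0.7, -2.4]
gripper_width: 0.0002
grip_force: 1.7
```

```bash
python3 -c "
from h import *
st()"
```

```text
t 13.82 shifter xy mm [17.   1.3] z 193.0 toolx deg 12.76 F sh [-3.4 -0. ] -2.4 w 0.0002
```

Emit:
{"fn": "send_rows", "kwargs": {
  "gripper": [1,1,1],
  "translation": [
    [0.03,0,0],
    [0,0,0],
    [0,0,0]
  ],
  "turn": [0,0,0]
}}

```text
t: 14.07
ee_pos: [0.5509, -0.0464, 0.1929]
eef_rot: [0.994, 0.111, 0.0, 0.0]
force: [-3.1, -0.4, -2.8]
gripper_width: 0.0002
grip_force: 1.7
```

Emit:
{"fn": "send_rows", "kwargs": {
  "gripper": [1,1,1],
  "translation": [
    [0.02,0,0],
    [0,0,0],
    [0,0,0]
  ],
  "turn": [0,0,0]
}}

```text
t: 14.32
ee_pos: [0.5517, -0.0462, 0.1929]
eef_rot: [0.994, 0.111, -0.0, 0.0]
force: [-4.0, -0.2, -2.7]
gripper_width: 0.0001
grip_force: 1.8
```

Emit:
{"fn": "send_rows", "kwargs": {
  "gripper": [1,1,1],
  "translation": [
    [0.02,0,0],
    [0,0,0],
    [0,0,0]
  ],
  "turn": [0,0,0]
}}

```text
t: 14.57
ee_pos: [0.5523, -0.046, 0.1928]
eef_rot: [0.994, 0.111, -0.0, 0.0]
force: [-3.9, -1.0, -2.8]
gripper_width: 0.0002
grip_force: 2.0
```

Emit:
{"fn": "send_rows", "kwargs": {
  "gripper": [1,1,1],
  "translation": [
    [0.02,0,0],
    [0,0,0],
    [0,0,0]
  ],
  "turn": [0,0,0]
}}

```text
t: 14.82
ee_pos: [0.5528, -0.046, 0.1927]
eef_rot: [0.994, 0.111, -0.001, 0.0]
force: [-4.7, -1.1, -3.4]
gripper_width: 0.0
grip_force: 2.5
```

Emit:
{"fn": "send_rows", "kwargs": {
  "gripper": [1,1,1],
  "translation": [
    [0.02,0,0],
    [0,0,0],
    [0,0,0]
  ],
  "turn": [0,0,0]
}}

```text
t: 15.07
ee_pos: [0.5533, -0.0458, 0.1926]
eef_rot: [0.994, 0.111, -0.001, 0.0]
force: [-5.9, -0.4, -2.6]
gripper_width: 0.0002
grip_force: 2.8
```

Emit:
{"fn": "send_rows", "kwargs": {
  "gripper": [1,1,1],
  "translation": [
    [0.02,0,0],
    [0,0,0],
    [0,0,0]
  ],
  "turn": [0,0,0]
}}

```text
t: 15.32
ee_pos: [0.5536, -0.0458, 0.1925]
eef_rot: [0.994, 0.111, -0.001, 0.0]
force: [-6.1, -1.3, -2.4]
gripper_width: -0.0
grip_force: 3.3
```

Emit:
{"fn": "send_rows", "kwargs": {
  "gripper": [1,1,1],
  "translation": [
    [0.03,0,0],
    [0,0,0],
    [0,0,0]
  ],
  "turn": [0,0,0]
}}

```text
t: 15.57
ee_pos: [0.5541, -0.0457, 0.1924]
eef_rot: [0.994, 0.111, -0.002, 0.0]
force: [-7.4, -1.4, -1.4]
gripper_width: 0.0002
grip_force: 4.0
```

Emit:
{"fn": "send_rows", "kwargs": {
  "gripper": [1,1,1],
  "translation": [
    [0.03,0,0],
    [0,0,0],
    [0,0,0]
  ],
  "turn": [0,0,0]
}}

```text
t: 15.82
ee_pos: [0.5546, -0.0456, 0.1923]
eef_rot: [0.994, 0.111, -0.003, 0.0]
force: [-9.2, -1.1, -0.3]
gripper_width: 0.0
grip_force: 4.8
```

```bash
python3 -c "
from h import *
st()"
```

```text
t 15.82 shifter xy mm [21.9  1.4] z 192.3 toolx deg 12.74 F sh [-9.2  1. ] -0.3 w 0.0
```

The force rises well above friction and the travel is stalling, so the lever is against the end of the slot. I'll back off and check.

Emit:
{"fn": "send_rows", "kwargs": {
  "gripper": [1,1,1,1,1,1,1,1],
  "translation": [
    [-0.2,0,0],
    [-0.4,0,0],
    [-0.5,0,0],
    [-0.5,0,0],
    [-0.5,0,0],
    [-0.3,0,0],
    [0,0,0],
    [0,0,0]
  ],
  "turn": [0,0,0,0,0,0,0,0]
}}

```text
t: 16.48
ee_pos: [0.4654, -0.0661, 0.1941]
eef_rot: [0.994, 0.111, 0.003, 0.001]
force: [-0.0, 0.5, -0.2]
gripper_width: -0.0006
grip_force: 0.0
```

```bash
python3 -c "
from h import *
st(); find(51,0,'g')
for n,c in (('scene',(255,130,110,160)),('side',(265,120,110,160))):
    f=cv2.imread('pics/g_'+n+'.png'); x,y,w,h=c
    cv2.imwrite('pics/c_'+n+'.png',cv2.convertScaleAbs(cv2.resize(f[y:y+h,x:x+w],None,fx=3.6,fy=3.6,interpolation=cv2.INTER_CUBIC),alpha=1.7))
cv2.imwrite('pics/g.png',np.hstack([cv2.imread('pics/c_scene.png'),cv2.imread('pics/c_side.png')]))
"
```

```text
t 16.48 shifter xy mm [-69.6   0.9] z 194.1 toolx deg 12.76 F sh [0.1 0.5] -0.2 w -0.0006
scene exp [324.7 211.2] got [325.2 211.8] r 7.95
side exp [306.  177.3] got [305.8 177. ] r 6.3
ball sh [52.7 -1. ] z 0.202 miss 0.0006
```

View pics/g.png

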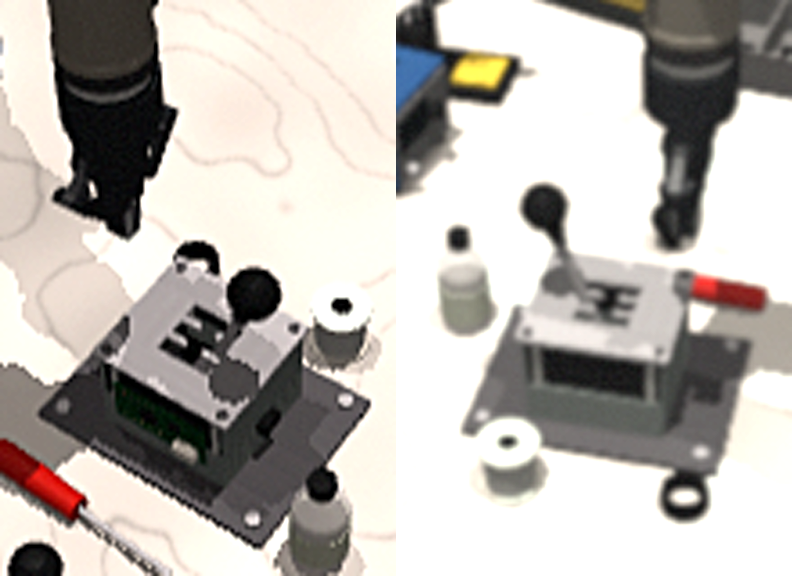

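The lever leans forward in the middle column (ball at (253,292) in the left panel), measured at x ≈ 52.7 mm where about 50 mm is fully home. The other things look undisturbed and the robot is clear, so I'm handing it in.

```bash
python3 -c "
from bench import order
print(order.job_done())"
```

```text
the job is handed in; nothing more can be done
None
```

The lever is in third, pushed fully home by way of neutral and the middle column with shut fingers only (last push about 9 N); the robot was clear of it, and the job was handed in at about 16.5 s.

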